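# Hang the long bag arm on the bare slotted post

### The job

At the sandwich packing table two slotted steel posts hold the bag arms, and one post is still bare. Take the loose long arm (the one like the arm already hung), hook both its claws into the two upper slots of the bare post, and press it down until it snaps home in the roller catch, then let go. Do not ram it, and leave the short arm where it is.

Things in the scene. Friction and masses are not known exactly. Their poses are not given: they have to be found in the camera images.
- long_arm_grip (a point): Grip point of the loose LONG arm: centre of its beam, half-way up, 15 mm above its underside, on which it stands. Plain steel, 0.28 to 0.44 kg. x along the beam to the claws, y across, z up. Beam 28 mm wide (y), 30 mm high, x=-85 (nose, end turned up 14 mm) to +77 mm. Back plate 28 mm wide, 6 mm thick, its flat mating face at x=+95 mm, top 130 mm above the underside.
- long_arm_seat (a point): Point of the long arm in the plane of its mating face, mid-width, level with its underside: 95 mm towards the claws (x) and 15 mm below the grip point. Same axes. Home, it meets bare_post_seat. Just before it, below the back plate, hangs a round head of 12 mm diameter (lowest point level with the underside) that snaps between the rollers of the post's catch.
- long_arm_claw (a point): Point on the mating face at the underside of the lower claw's neck, 30 mm above long_arm_seat; same axes. The upper claw is alike, 60 mm higher. Claws are 8 mm wide, reach 13.5 mm beyond the face; necks 10 mm high; each then hooks down in a lip 6 mm thick, starting 7.5 mm beyond the face, that ends 18 mm below the neck's underside.
- long_arm_flange (a point): Middle of the top of the flat press flange on top of the long arm's back plate, where to push it down: 28 mm wide, 22 mm deep (x), 130 mm above the arm's underside, 11 mm before the mating face (84 mm in x from the grip point); same axes.
- bare_post_seat (a point): Point on the front face of the BARE fixed post, on its centre line, 130 mm above the table: where long_arm_seat must finally be (but for the strip's sideways shift, see bare_post). x points into the post (the arm goes in along +x), y across, z up. Post 80 mm wide, 275 mm tall; foot plate 160 by 140 mm, 8 mm thick, reaching 60 mm before the face.
- bare_post_slot (a point): Nominal middle of the lower edge of the lower of the two upper slots, 30 mm above bare_post_seat; same axes. The other is 60 mm higher. Slots are 12 mm wide, 36 mm high. The arm enters level at 19 to 25 mm above its home height, goes straight in until face meets sheet, then down; below 18 mm above home it is hooked. Home, the claws' necks rest on these lower edges.
- bare_post_catch (a point): Nominal middle of the catch, 11 mm above bare_post_seat and 7 mm before the face; same axes. Two sprung white rollers, 10 mm diameter, 6 mm apart, reach 13 mm before the face. The arm's head meets them 12 to 13 mm above home; let go there, it hangs safely, unlocked. Some 10 to 16 N more than its weight snaps it through. Best pressed with closed fingers on the flange.
- full_post_seat (a point): The same point as bare_post_seat on the other post, which is the same in all sizes and already carries a fixed arm like the long one: its beam reaches 180 mm out from the face (to -x), 130 to 160 mm above the table, its back plate up to 260 mm. The bare post may be the left or the right one.
- short_arm_grip (a point): Centre of the beam of the loose SHORT arm, 15 mm above its underside; same make, but 110 mm from nose to mating face (the long one: 180 mm). Not wanted; it stands upright on the table and must stay.
- long_arm: The whole long arm; its origin lies on its underside, 15 mm below long_arm_grip; same axes.
- bare_post: The whole bare post; its origin lies on the table under the middle of its front face, 130 mm below bare_post_seat; same axes. Its slotted strip (60 mm wide, 5 mm thick, hollow behind), with the catch, was clamped by eye and sits up to 7 mm to either side (y) of the post's centre line. This shift is not in any pose given here: find the slots by touch or sight. The strip holds fast.
There are look-alikes about, which are no part of the job. What is shaped like the long_arm but orange is not meant.

How it is judged:
By the outcome, as a careful person would: the job done as asked, in the order asked, and still so for the second after the job is handed in, with the robot touching nothing.
It also fails if it takes over 59 s, if anything falls off the work surface, if the arm or the gripper's body presses on something with over 40 N, if the wrist force passes 120 N, or if a joint passes its speed limit or range.

### The arm

A 6-joint arm with a two-finger parallel gripper is mounted at the origin on the work surface. World frame = base frame: x ahead of the robot, y to its left, z up, the work surface at z = 0. Lengths are in mm, angles in degrees, forces in N, time in s.
With the tool pointing down it reaches from about 300 to 850 mm from the base axis. Payload 4.2 kg.
Tool frame: the origin (TCP) lies midway between the tips of the shut fingers; the grasp point (between the pads) lies env.grasp_offset behind it (env.grasp_offset is the distance from the TCP to the grasp point, in mm); y points along the fingers, x is the direction in which the jaws open and shut, and the axes are right-handed (so a half turn about y gives the same grasp; the last joint's range is limited). The gripper opens to 91 mm and grips with 3 to 60 N. Pads are 32 mm wide; open, the fingers measure 118 mm over their backs; the gripper's body (76 mm by 178 mm) begins 60 mm behind the grasp point.
Start: joints at [-67.666, 18.312, 89.639, -0, 72.044, -1.146], TCP at [229.1, -527.405, 213.976] pointing down, gripper open.
Joint ranges: [-177.97, 177.97], [-48.28, 115.42], [12.27, 149.76], [-77.06, 257.06], [2.81, 150.46], [-146.56, 146.56]. Speed limits (degrees/s): [147.25, 147.25, 180, 180, 180, 180].

### API

Orientations are given as [roll, pitch, yaw] about the fixed x, y, z axes, in that order (R = Rz(yaw) Ry(pitch) Rx(roll)).
In Python, from workcell import state, vision, job, env gives the robot as it stands.
- The arm moves only by the shell command python3 -m handwheel 'ROWS' [FORCE]. ROWS is JSON, a list of rows, each a list of 3 entries, a list of its own where there are three numbers: the finger opening in cm, from 0 to 9.12, then the shift along the tool's x, y, z in cm, then the turn about the tool's y in degrees. A call has 1 to 10 rows; each row is the pose to reach, as a shift and turn from the pose measured when the call began, along the tool's axes at that moment; what a row does not reach only later rows make up. A row lasts 1/10 s, in which the tool goes at most 50 mm and 8.59 degrees, less where a joint would pass 70% of its speed; a pose out of reach is approached as far as the arm can. A call with a gripper value outside its range is refused whole. The fingers move at their own pace and stop on an object; FORCE is the grip in N (left out, the last holds). Time passes only in rows, so rows that repeat a pose let the fingers close. It gives the time, the measured TCP pose, the force and the opening at its end, in the units of the state.
- state(): the state, without advancing time (a new reading comes with each control period).
- vision.grab_frame(name): name is "side" or "top"; returns the picture (400x640x3 uint8, red, green, blue); there is no depth.
- vision.camera_model(name): a dict with "fov_y" (degrees; the focal length in pixels is half the picture's height over the tangent of half this angle, whatever the lens; pixels are square), "cx", "cy" (the principal point, pixels), "extrinsics" (4x4, takes a point from world to camera coordinates). Camera axes: x right, y up, looking along -z (the intrinsics and any distortion apply to the point x, -y, -z); pixel columns grow to the right and rows downward; lengths in mm; the calibration is good to about 2 mm. A picture is of the moment at which its call begins. camera_model takes no time and is no camera call.
- job.job_done(): hands the job in, once; it reports no verdict.
The state is a dict: "time_s": time; "qpos": joint angles; "qvel": joint speeds; "effort": joint torques, N m; "ee_pos": TCP position; "ee_rot": TCP orientation; "force": force on the tool from outside, world axes, zero at the start; "torque": the same for the moment, N m; "gripper_width": finger opening in mm.
Only numpy, scipy, OpenCV 4.12 (cv2) and the standard library are available. Lean on these libraries where they do the work, as an engineer would, in place of code of your own. Each camera call takes 0.05 s, during which the arm holds its last target.

## Working session

There is one attempt and no reset: what is moved stays moved. The work goes in short steps, Python scripts to look and compute and a shell command to move; the robot and the scene stay as the last step left them, time stands still between calls to the robot, and variables do not carry over. Pictures are saved under pics/ and viewed, and the job is handed in when it is done.

```bash
ls; mkdir -p pics; python3 - <<'E'
from workcell import state, vision, job, env
import cv2, numpy as np
print(state()); print(env.grasp_offset, [a for a in dir(env) if a[0]!='_'])
for n in ("side","top"):
    m=vision.camera_model(n); print(n,m)
    cv2.imwrite(f"pics/{n}0.png",vision.grab_frame(n)[:,:,::-1])
E
```

```text
pics
{'time_s': 0.0, 'qpos': array([-6.76662298e+01,  1.83520043e+01,  8.97066720e+01, -1.84590185e-03,
        7.20433008e+01, -1.14731069e+00]), 'qvel': array([-0.01131549,  0.01600407, -0.13963728,  0.0282247 ,  0.02362331,
       -0.00856964]), 'effort': array([ 6.57786359e-05, -4.12461805e+01, -2.31969362e+01,  7.23748212e-02,
        4.55452956e-02, -1.66270465e-04]), 'ee_pos': array([ 228.89297378, -526.92715041,  213.1148368 ]), 'ee_rot': array([-89.99971273,   0.10199181, -66.51834819]), 'force': array([-0.01002572,  0.2183989 , -0.20173537]), 'torque': array([-0.0331957 ,  0.01620117,  0.01083213]), 'gripper_width': 91.06174600006504}
18.8 ['Unreachable', 'grasp_offset']
side {'fov_y': 44.62282740387613, 'cx': 317.09704367971585, 'cy': 197.5994678158883, 'extrinsics': array([[-7.80007801e-01, -6.25294924e-01,  2.43739411e-02,
         3.23531621e+02],
       [ 3.26520924e-01, -3.73464551e-01,  8.68278939e-01,
        -2.51441120e+02],
       [-5.33827610e-01,  6.85222947e-01,  4.95477139e-01,
        -1.02072259e+03],
       [ 0.00000000e+00,  0.00000000e+00,  0.00000000e+00,
         1.00000000e+00]])}
top {'fov_y': 55.98113537255093, 'cx': 318.1634634241166, 'cy': 192.89144016047197, 'extrinsics': array([[-2.54502620e-02, -9.99216116e-01, -3.03222430e-02,
         2.75198461e+01],
       [ 9.95033526e-01, -2.82402696e-02,  9.54503467e-02,
        -4.70398876e+02],
       [-9.62318330e-02, -2.77424120e-02,  9.94972257e-01,
        -9.61742762e+02],
       [ 0.00000000e+00,  0.00000000e+00,  0.00000000e+00,
         1.00000000e+00]])}
```

View pics/side0.png

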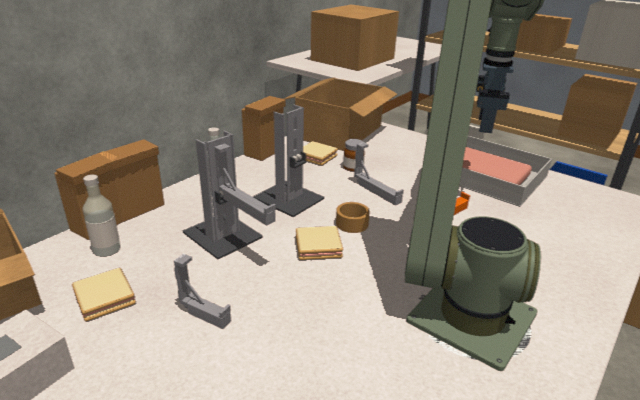

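View pics/top0.png

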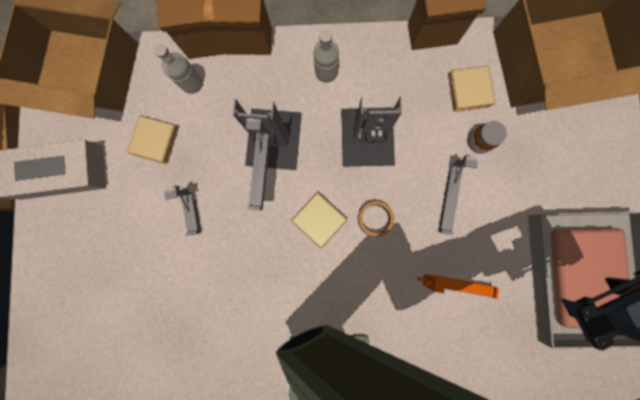

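```bash
cat > h.py <<'E'
import numpy as np, cv2
from workcell import state, vision, job, env
def cam(n):
    m=vision.camera_model(n); f=200/np.tan(np.radians(m["fov_y"]/2)); E=np.array(m["extrinsics"]); return m,f,E
def proj(n,P):
    m,f,E=cam(n); p=E[:3,:3]@np.asarray(P,float)+E[:3,3]
    return np.array([m["cx"]+f*p[0]/-p[2], m["cy"]-f*p[1]/-p[2]])
def ray(n,uv):
    m,f,E=cam(n); d=np.array([(uv[0]-m["cx"])/f,-(uv[1]-m["cy"])/f,-1]); R=E[:3,:3]
    return -R.T@E[:3,3], R.T@d
def plane(n,uv,z):
    o,d=ray(n,uv); return o+d*(z-o[2])/d[2]
def tri(uvs,uvt):
    A=[];b=[]
    for n,uv in(("side",uvs),("top",uvt)):
        o,d=ray(n,uv); d=d/np.linalg.norm(d); M=np.eye(3)-np.outer(d,d); A.append(M); b.append(M@o)
    P=np.linalg.lstsq(np.vstack(A),np.hstack(b),rcond=None)[0]
    return P,[np.linalg.norm(A[i]@P-b[i]) for i in range(2)]
def crop(src,out,x0,y0,x1,y1,k):
    im=cv2.imread(src)[y0:y1,x0:x1]; cv2.imwrite(out,cv2.resize(im,None,fx=k,fy=k,interpolation=cv2.INTER_CUBIC))
E
python3 - <<'E'
from h import *
crop("pics/top0.png","pics/c1.png",410,130,510,250,5)
crop("pics/top0.png","pics/c2.png",325,85,425,180,6)
crop("pics/side0.png","pics/c3.png",330,130,430,220,7)
crop("pics/side0.png","pics/c4.png",240,95,340,220,4.8)
E
```

```text
(no output)
```

View pics/c1.png

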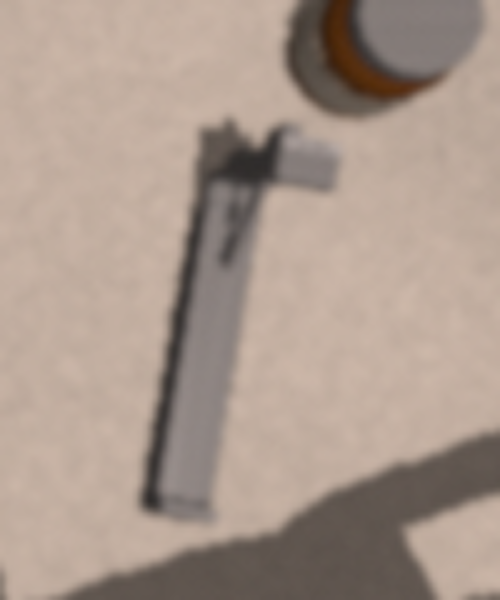

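View pics/c2.png

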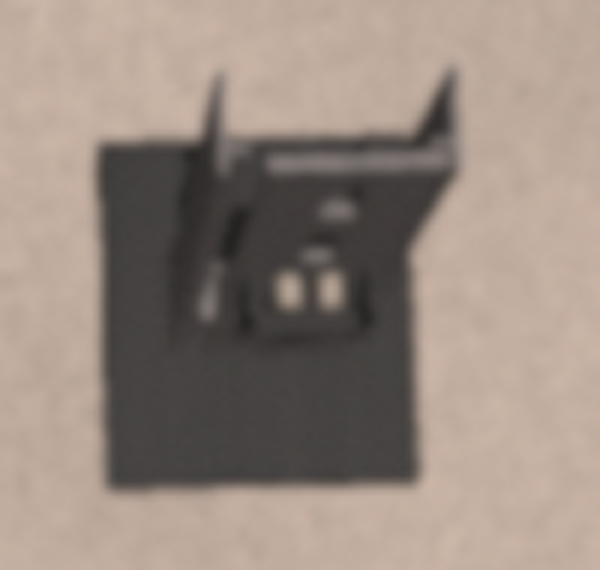

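View pics/c3.png

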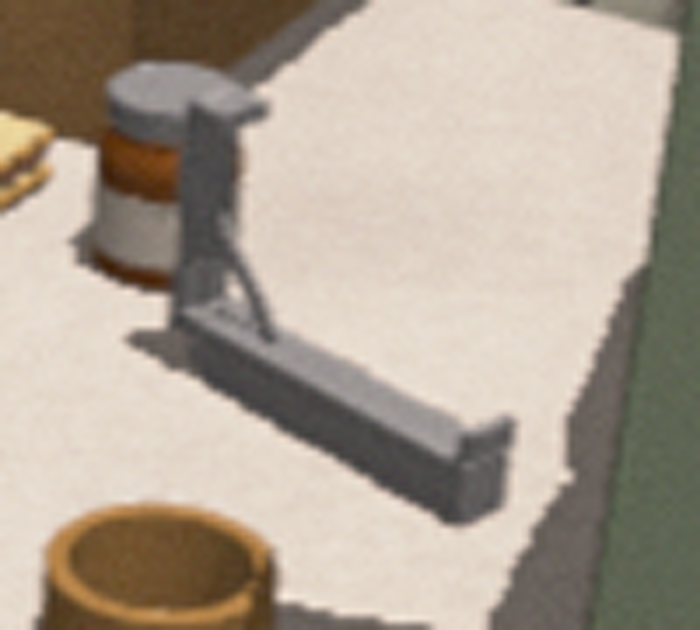

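View pics/c4.png

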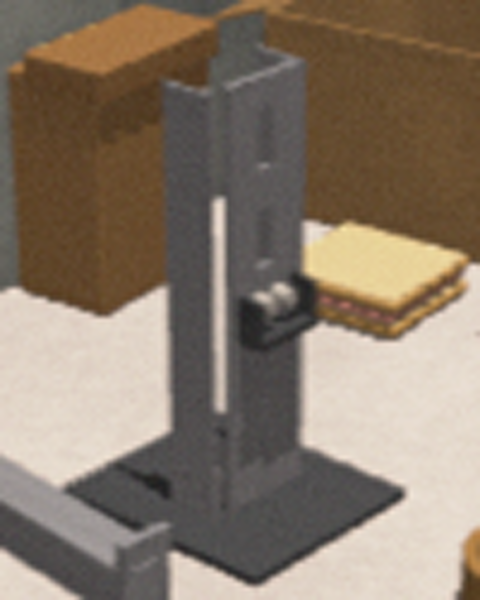

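```bash
python3 - <<'E'
from h import *
np.set_printoptions(precision=1,suppress=True)
T=lambda x,y,o,k:(o[0]+(x+.5)/k-.5,o[1]+(y+.5)/k-.5)
def ang(a,b): d=b-a; return np.degrees(np.arctan2(d[1],d[0]))
# foot plate
o=(325,85)
fp=[plane("top",T(x,y,o,6),8) for x,y in((107,488),(418,484),(408,140),(100,145))]
for p in fp: print("foot",p)
print("angles R,L sides",ang(fp[1],fp[2]),ang(fp[0],fp[3]),"front",ang(fp[1],fp[0])-90,"back",ang(fp[2],fp[3])-90,[np.linalg.norm(fp[i]-fp[(i+1)%4]) for i in range(4)])
for nm,uv,z in(("rollL",(290,290),146),("rollR",(330,290),146),("slotlo",(318,257),160),("slothi",(338,212),220),("stripL",(268,165),275),("stripR",(452,160),275)):
    print(nm,plane("top",T(*uv,o,6),z))
o4=(240,95)
for nm,a,b in(("rollL",(262,303),(290,290)),("rollR",(285,292),(330,290)),("slotlo",(263,266),(318,257)),("slothi",(263,168),(338,212)),("stripR",(303,62),(455,163))):
    print("tri",nm,*tri(T(*a,o4,4.8),T(*b,o,6)))
for a in((257,580),(403,493),):
    print("foot side",plane("side",T(*a,o4,4.8),8))
o1=(410,130);o3=(330,130)
for nm,uv,z in(("backL",(205,180),30),("noseL",(160,497),30),("backR",(262,185),30),("noseR",(212,500),35),("flL",(278,135),130),("flR",(340,150),130),("flFL",(276,180),130),("flFR",(334,190),130),("noseTopFL",(165,515),44),("noseTopFR",(212,518),44)):
    print(nm,plane("top",T(*uv,o1,5),z))
for nm,uv,z in(("sbackL",(185,318),30),("snoseL",(455,455),30),("snosebot",(458,522),0),("sflFR",(268,108),130),("sflFL",(235,122),130),("sflBL",(190,105),130)):
    print(nm,plane("side",T(*uv,o3,7),z))
E
```

```text
foot [542.9 -51.3   8. ]
foot [ 540.5 -188.9    8. ]
foot [ 697.  -191.5    8. ]
foot [699.6 -53.1   8. ]
angles R,L sides -0.9221834425897022 -0.6570419219450325 front -1.005751912385989 back -1.0701703963890168 [np.float64(137.6293549973562), np.float64(156.55963338290624), np.float64(138.35489420117563), np.float64(156.71792374586497)]
rollL [ 594.8 -118.8  146. ]
rollR [ 594.3 -134.1  146. ]
slotlo [ 603.6 -128.1  160. ]
slothi [ 603.4 -127.6  220. ]
stripL [604.1 -97.2 275. ]
stripR [ 603.7 -157.5  275. ]
tri rollL [ 596.1 -119.3  141.3] [np.float64(0.1181518010705146), np.float64(0.1181518010707022)]
tri rollR [ 593.9 -135.1  143.7] [np.float64(1.1822447526965227), np.float64(1.1822447526966735)]
tri slotlo [ 603.6 -128.3  159.4] [np.float64(0.20256845789533576), np.float64(0.20256845789601546)]
tri slothi [ 603.2 -127.7  220.1] [np.float64(0.22386162989157612), np.float64(0.2238616298916834)]
tri stripR [ 601.8 -159.   274.9] [np.float64(1.0047629000985654), np.float64(1.0047629000985447)]
foot side [540.3 -50.9   8. ]
foot side [ 539.3 -185.4    8. ]
backL [ 531.5 -329.9   30. ]
noseL [ 368.9 -297.6   30. ]
backR [ 528.  -358.9   30. ]
noseR [ 366.8 -322.2   35. ]
flL [ 535.6 -332.1  130. ]
flR [ 527.7 -360.1  130. ]
flFL [ 514.5 -329.9  130. ]
flFR [ 509.  -356.1  130. ]
noseTopFL [ 360.  -295.5   44. ]
noseTopFR [ 357.9 -318.8   44. ]
sbackL [ 526.4 -331.3   30. ]
snoseL [ 370.8 -302.8   30. ]
snosebot [ 365.6 -302.5    0. ]
sflFR [ 505.8 -353.1  130. ]
sflFL [ 508.1 -331.1  130. ]
sflBL [ 532.8 -333.2  130. ]
```

```bash
python3 - <<'E'
from h import *
np.set_printoptions(precision=1,suppress=True)
T=lambda x,y,o,k:(o[0]+(x+.5)/k-.5,o[1]+(y+.5)/k-.5)
o1=(410,130);o3=(330,130)
for nm,a,b in(("flFR",(268,108),(334,190)),("flFL",(235,122),(276,180)),("flBL",(190,105),(278,135)),("noseFR top",(512,425),(212,518)),("noseFL top",(465,437),(165,515))):
    print(nm,*tri(T(*a,o3,7),T(*b,o1,5)))
crop("pics/side0.png","pics/c5.png",345,135,412,212,9)
crop("pics/top0.png","pics/c6.png",430,150,485,240,6.6)
E
```

```text
flFR [ 509.  -357.3  127.7] [np.float64(0.47030558645364773), np.float64(0.47030558645333825)]
flFL [ 512.3 -332.2  128.3] [np.float64(2.996114720034159), np.float64(2.9961147200343734)]
flBL [ 534.5 -333.1  129.5] [np.float64(1.4508110531896143), np.float64(1.4508110531895193)]
noseFR top [ 356.8 -320.2   41.9] [np.float64(1.2352726504987697), np.float64(1.2352726504978697)]
noseFL top [ 361.2 -294.2   45.8] [np.float64(1.4152509864159082), np.float64(1.4152509864160567)]
```

View pics/c5.png

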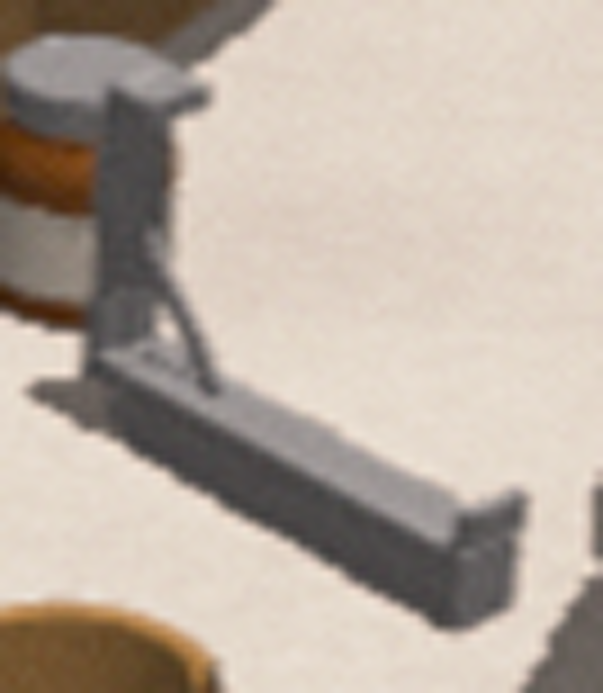

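View pics/c6.png

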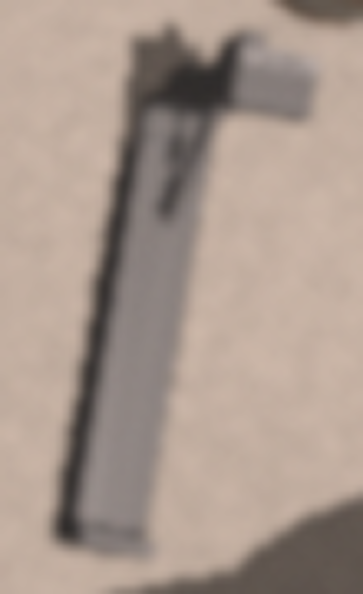

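```bash
cat >> h.py <<'E'
def togo(p,yaw):
    s=state(); from scipy.spatial.transform import Rotation as Ro
    R=Ro.from_euler("xyz",s["ee_rot"],degrees=True).as_matrix()
    d=R.T@(np.asarray(p,float)-s["ee_pos"])
    y0=np.degrees(np.arctan2(R[1,0],R[0,0]))
    print("now",np.round(s["ee_pos"],1),np.round(s["ee_rot"],2),"F",np.round(s["force"],1),"w",round(s["gripper_width"],1),"t",s["time_s"],"q",np.round(s["qpos"],0))
    print("shift cm xyz",np.round(d/10,2),"turn",round(-(yaw-y0),2))
E
python3 -c "
from h import *
togo([451.8,-330.8,200],-101)"
```

```text
now [ 228.9 -527.   213.2] [-90.     0.09 -66.52] F [ 0.2  0.8 -0.7] w 91.2 t 0.1 q [-68.  18.  90.  -0.  72.  -1.]
shift cm xyz [-9.11  1.33 28.26] turn 34.48
```

```bash
python3 -m handwheel '[[9,[-1,0,3],4],[9,[-2.4,0.3,7],10],[9,[-3.7,0.5,11],16],[9,[-5,0.7,15],21],[9,[-6.3,1,19],26],[9,[-7.6,1.2,23],30],[9,[-8.6,1.3,26.5],33],[9,[-9.1,1.3,28.3],34.5],[9,[-9.1,1.3,28.3],34.5]]' 40
python3 -c "
from h import *
togo([451.8,-330.8,60],-101)
cv2.imwrite('pics/t1.png',vision.grab_frame('top')[:,:,::-1]);crop('pics/t1.png','pics/t1c.png',380,100,540,260,3.7)"
```

```text
time_s: 1.0
ee_pos: [453.7, -328.9, 199.8]
ee_rot: [-90.1, 0.1, -100.8]
force: [-0.7, -1.1, -1.1]
gripper_width: 90.2
now [ 453.7 -328.9  199.8] [ -90.08    0.13 -100.83] F [-0.7 -1.1 -1.1] w 90.2 t 1.0 q [-37.  18.  93.   0.  70.  64.]
shift cm xyz [ 0.25 13.98 -0.14] turn 0.17
```

View pics/t1c.png

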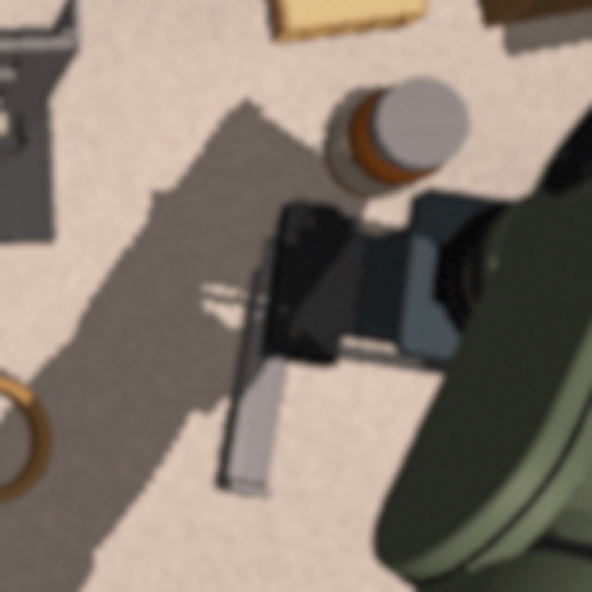

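```bash
python3 -m handwheel '[[9,[0.1,3,-0.1],0.1],[9,[0.2,7,-0.1],0.1],[9,[0.2,11,-0.1],0.1],[9,[0.2,13.5,-0.1],0.1],[9,[0.2,14,-0.1],0.1],[9,[0.2,14,-0.1],0.1]]'
python3 -c "
from h import *
togo([451.8,-330.8,4],-101)
cv2.imwrite('pics/s2.png',vision.grab_frame('side')[:,:,::-1]);crop('pics/s2.png','pics/s2c.png',320,80,440,220,4.2)"
```

```text
time_s: 1.65
ee_pos: [450.1, -332.1, 59.5]
ee_rot: [-90.2, 0.1, -101.0]
force: [0.5, -0.1, -0.6]
gripper_width: 90.2
now [ 450.1 -332.1   59.5] [ -90.2     0.11 -101.01] F [ 0.5 -0.1 -0.6] w 90.2 t 1.65 q [-38.  25. 104.   0.  51.  63.]
shift cm xyz [-0.15  5.55  0.16] turn -0.01
```

View pics/s2c.png

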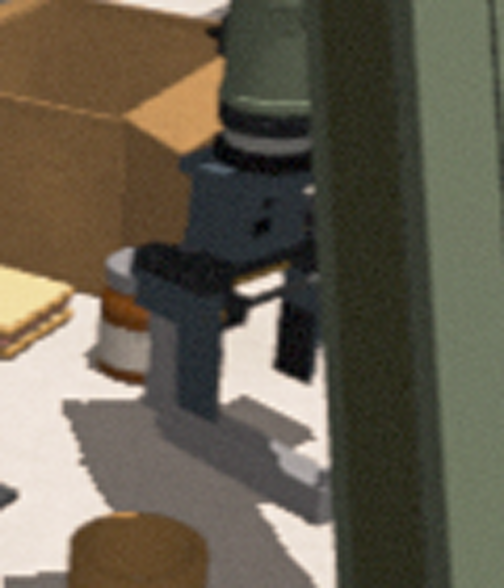

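```bash
python3 -m handwheel '[[9,[-0.1,2,0.1],0],[9,[-0.1,4,0.1],0],[9,[-0.1,5.3,0.1],0],[9,[-0.1,5.5,0.1],0],[9,[-0.1,5.5,0.1],0],[5,[-0.1,5.5,0.1],0],[4,[-0.1,5.5,0.1],0],[3.2,[-0.1,5.5,0.1],0],[2.9,[-0.1,5.5,0.1],0]]' 40
python3 -m handwheel '[[2,[0,0,0],0],[1.5,[0,0,0],0],[1,[0,0,0],0],[0.5,[0,0,0],0],[0.5,[0,0,0],0]]' 45
python3 -c "
from h import *
togo([451.8,-330.8,4],-101)"
```

```text
time_s: 2.6
ee_pos: [452.3, -331.8, 6.0]
ee_rot: [-90.0, 0.0, -101.0]
force: [0.3, 0.2, 0.2]
gripper_width: 60.7
time_s: 3.1
ee_pos: [452.1, -331.2, 6.0]
ee_rot: [-90.1, 0.1, -101.0]
force: [-0.3, 2.5, 1.3]
gripper_width: 27.8
now [ 452.1 -331.2    6. ] [-9.0070e+01  8.0000e-02 -1.0103e+02] F [-0.3  2.5  1.3] w 27.8 t 3.1 q [-37.  29. 107.   0.  44.  64.]
shift cm xyz [-0.03  0.2  -0.04] turn -0.03
```

```bash
python3 -m handwheel '[[0.5,[0,-1,0],0],[0.5,[0,-3,0],0],[0.5,[0,-6,0],0],[0.5,[0,-9.5,0],0],[0.5,[0,-13,0],0],[0.5,[0,-15,0],0],[0.5,[0,-15.5,0],0],[0.5,[0,-15.5,0],0]]' 55
python3 -c "
from h import *
togo([455,-130,162],-91)
cv2.imwrite('pics/s3.png',vision.grab_frame('side')[:,:,::-1]);crop('pics/s3.png','pics/s3c.png',300,60,440,220,3.6)
cv2.imwrite('pics/t3.png',vision.grab_frame('top')[:,:,::-1]);crop('pics/t3.png','pics/t3c.png',400,80,540,260,3.3)"
```

```text
time_s: 3.9
ee_pos: [452.1, -331.5, 161.3]
ee_rot: [-90.0, 0.0, -101.0]
force: [-0.2, 0.0, -4.6]
gripper_width: 27.6
now [ 452.1 -331.5  161.3] [-9.0030e+01  5.0000e-02 -1.0103e+02] F [-0.2  0.  -4.6] w 27.6 t 3.9 q [-37.  19.  96.   0.  65.  64.]
shift cm xyz [-19.84  -0.05  -3.57] turn -10.03
```

View pics/s3c.png

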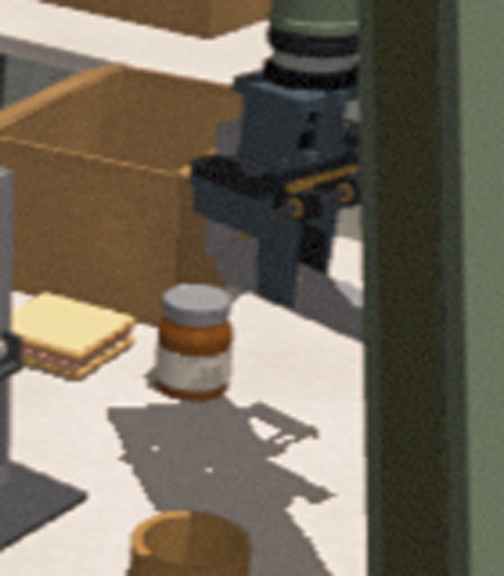

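View pics/t3c.png

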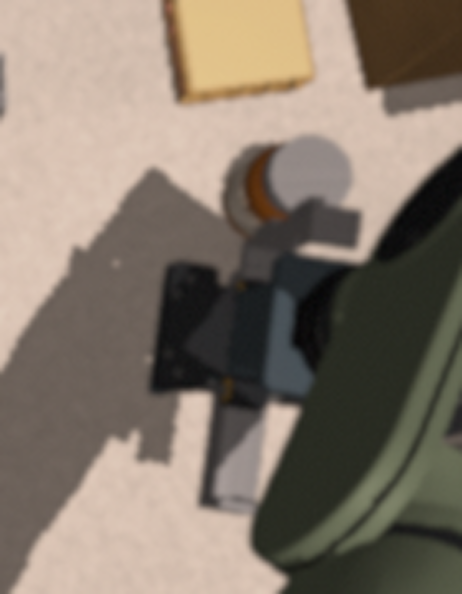

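```bash
python3 -c "
from h import *
togo([455,-125.5,158],-90.9)"
```

```text
now [ 451.3 -330.8  159.5] [ -90.24    0.16 -101.03] F [-0.3  0.8 -3.7] w 27.6 t 4.0 q [-37.  19.  96.   0.  65.  64.]
shift cm xyz [-20.22   0.22  -3.56] turn -10.13
```

```bash
python3 -m handwheel '[[0.5,[-1.5,0.2,-0.3],-1],[0.5,[-4,0.2,-0.7],-3],[0.5,[-7.5,0.2,-1.3],-5],[0.5,[-11,0.2,-2],-7],[0.5,[-14.5,0.2,-2.6],-8.5],[0.5,[-17.5,0.2,-3.1],-9.5],[0.5,[-19.5,0.2,-3.5],-10],[0.5,[-20.2,0.2,-3.6],-10.1],[0.5,[-20.2,0.2,-3.6],-10.1]]'
python3 -c "
from h import *
togo([455,-125.5,158],-90.9)
cv2.imwrite('pics/s4.png',vision.grab_frame('side')[:,:,::-1]);crop('pics/s4.png','pics/s4c.png',240,60,400,220,3.7)
cv2.imwrite('pics/t4.png',vision.grab_frame('top')[:,:,::-1]);crop('pics/t4.png','pics/t4c.png',300,70,440,220,4)
togo([455,-125.5,158],-90.9)"
```

```text
time_s: 4.9
ee_pos: [453.9, -124.5, 157.3]
ee_rot: [-90.3, 0.2, -90.8]
force: [0.5, -0.1, -3.5]
gripper_width: 27.7
now [ 453.9 -124.5  157.3] [-90.31   0.22 -90.8 ] F [ 0.5 -0.1 -3.5] w 27.7 t 4.9 q [-17.  12. 108.   0.  61.  74.]
shift cm xyz [ 0.1  -0.07  0.11] turn 0.1
now [ 454.4 -126.   157.7] [-90.25   0.18 -90.91] F [-0.1 -0.7 -3.6] w 27.4 t 5.0 q [-17.  12. 107.   0.  61.  74.]
shift cm xyz [-0.05 -0.03  0.06] turn -0.01
```

View pics/s4c.png

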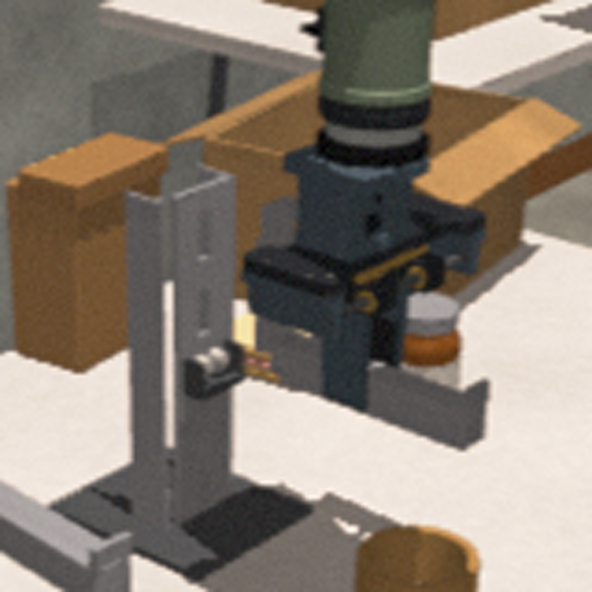

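View pics/t4c.png

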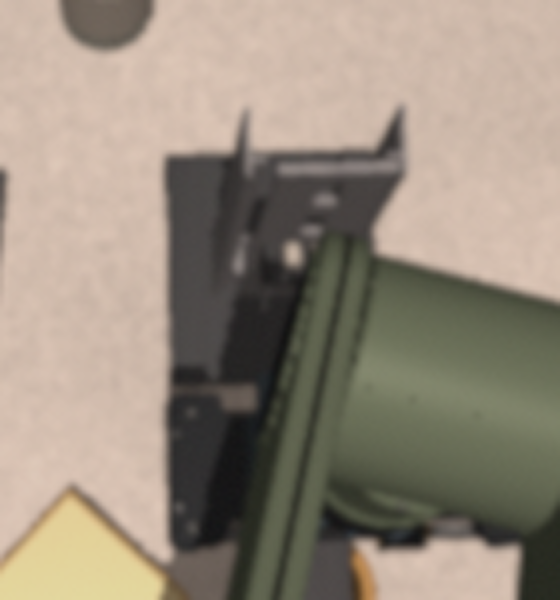

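```bash
python3 - <<'E'
from h import *
g=np.array([454.5-12,-125.5,158-6.0])
im=cv2.imread("pics/s4.png")[60:220,240:400]; im=cv2.resize(im,None,fx=4.5,fy=4.5,interpolation=cv2.INTER_CUBIC)
a=np.radians(-.9);X=np.array([np.cos(a),np.sin(a),0]);Y=np.array([-np.sin(a),np.cos(a),0])
for x,y,z in((73,14,130),(95,14,130),(95,-14,130),(73,-14,130),(-85,14,44),(-85,-14,44),(-85,14,0),(-85,14,30),(85,14,0)):
    p=proj("side",g+x*X+y*Y+[0,0,z]); q=(p-[240,60]+.5)*4.5-.5; cv2.circle(im,tuple(int(round(v)) for v in q),3,(0,0,255),1)
cv2.imwrite("pics/s4o.png",im[:600])
E
```

```text
(no output)
```

View pics/s4o.png

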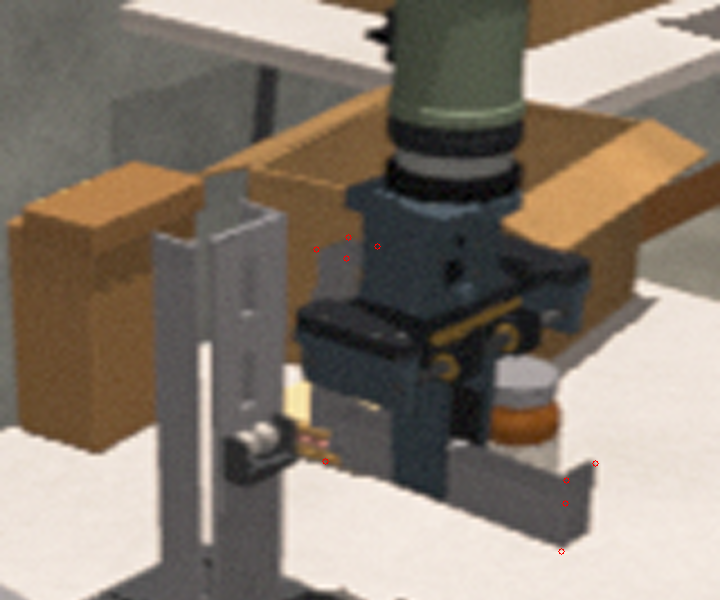

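```bash
cat >> h.py <<'E'
def avg(n=5):
    P=[];F=[];R=[]
    for i in range(n):
        vision.grab_frame("side"); s=state(); P.append(s["ee_pos"]);F.append(s["force"]);R.append(s["ee_rot"])
    print("avg pos",np.round(np.mean(P,0),2),"sd",np.round(np.std(P,0),2),"rot",np.round(np.mean(R,0),2),"F",np.round(np.mean(F,0),2),"w",round(s["gripper_width"],1),"t",s["time_s"],"last",np.round(s["ee_pos"],2))
E
python3 -m handwheel '[[0.5,[0,0,0.6],0],[0.5,[0,0,1.6],0],[0.5,[0,0,2.8],0],[0.5,[0,0,3.7],0],[0.5,[0,0,4.1],0],[0.5,[0,0,4.1],0],[0.5,[0,0,4.1],0]]'
python3 -c "
from h import *
avg(6)"
```

```text
time_s: 5.7
ee_pos: [495.1, -126.6, 157.3]
ee_rot: [-90.3, 0.2, -90.9]
force: [-0.4, -0.6, -3.2]
gripper_width: 27.7
avg pos [ 495.02 -126.57  157.53] sd [0.08 0.03 0.09] rot [-90.27   0.18 -90.91] F [-0.13  0.1  -3.75] w 27.6 t 6.0 last [ 495.15 -126.61  157.63]
```

```bash
python3 -m handwheel '[[0.5,[0,0,0.3],0],[0.5,[0,0,0.6],0],[0.5,[0,0,0.8],0],[0.5,[0,0,1.0],0],[0.5,[0,0,1.2],0],[0.5,[0,0,1.4],0],[0.5,[0,0,1.4],0]]'
python3 -c "
from h import *
avg(3)
cv2.imwrite('pics/s5.png',vision.grab_frame('side')[:,:,::-1]);crop('pics/s5.png','pics/s5c.png',260,80,360,190,5.4)
cv2.imwrite('pics/t5.png',vision.grab_frame('top')[:,:,::-1]);crop('pics/t5.png','pics/t5c.png',335,90,405,180,6.6)"
```

```text
time_s: 6.7
ee_pos: [509.6, -126.7, 157.5]
ee_rot: [-90.2, 0.2, -90.9]
force: [-0.7, 0.7, -3.5]
gripper_width: 27.6
avg pos [ 509.43 -126.73  157.56] sd [0.05 0.01 0.03] rot [-90.22   0.18 -90.91] F [ 0.14  1.41 -3.99] w 27.8 t 6.85 last [ 509.38 -126.72  157.59]
```

View pics/s5c.png

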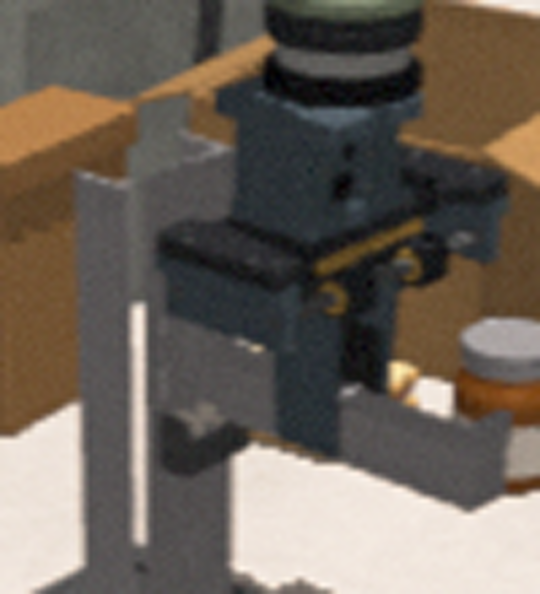

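View pics/t5c.png

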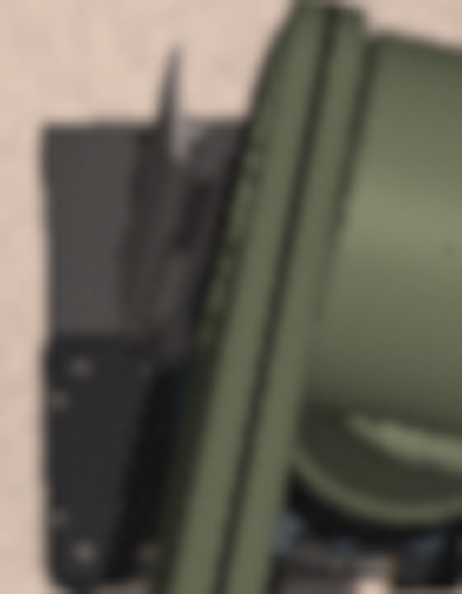

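```bash
python3 -m handwheel '[[0.5,[0,0,0.1],0],[0.5,[0,0,0.2],0],[0.5,[0,0,0.3],0],[0.5,[0,0,0.4],0],[0.5,[0,0,0.4],0]]'
python3 -c "
from h import *
avg(3)"
```

```text
time_s: 7.45
ee_pos: [513.4, -126.8, 157.6]
ee_rot: [-90.2, 0.2, -90.9]
force: [0.5, 1.0, -3.5]
gripper_width: 27.9
avg pos [ 513.44 -126.78  157.59] sd [0.01 0.01 0.01] rot [-90.21   0.18 -90.91] F [-0.09  1.38 -4.26] w 27.7 t 7.6 last [ 513.43 -126.78  157.6 ]
```

```bash
python3 -m handwheel '[[0.5,[-0.05,0,0.1],0],[0.5,[-0.05,0,0.2],0],[0.5,[-0.05,0,0.3],0],[0.5,[-0.05,0,0.3],0]]'
python3 -c "
from h import *
avg(2)"
python3 -m handwheel '[[0.5,[0,0,0.1],0],[0.5,[0,0,0.15],0],[0.5,[0,0,0.15],0]]'
python3 -c "
from h import *
avg(2)"
```

```text
time_s: 8.0
ee_pos: [516.7, -126.5, 157.7]
ee_rot: [-90.2, 0.2, -90.9]
force: [0.6, 0.4, -3.4]
gripper_width: 27.5
avg pos [ 516.55 -126.42  157.59] sd [0.06 0.01 0.02] rot [-90.2    0.18 -90.91] F [-0.06  0.01 -3.68] w 27.5 t 8.1 last [ 516.49 -126.41  157.58]
time_s: 8.4
ee_pos: [518.1, -126.5, 157.6]
ee_rot: [-90.2, 0.2, -90.9]
force: [-0.2, -0.6, -4.0]
gripper_width: 27.8
avg pos [ 518.   -126.43  157.55] sd [0.01 0.01 0.02] rot [-90.21   0.18 -90.91] F [ 0.16  0.24 -3.84] w 27.5 t 8.5 last [ 517.99 -126.42  157.57]
```

```bash
python3 -m handwheel '[[0.5,[0,0,0.1],0],[0.5,[0,0,0.15],0],[0.5,[0,0,0.15],0]]'
python3 -c "
from h import *
avg(2)"
python3 -m handwheel '[[0.5,[0,0,0.1],0],[0.5,[0,0,0.15],0],[0.5,[0,0,0.15],0]]'
python3 -c "
from h import *
avg(2)"
```

```text
time_s: 8.8
ee_pos: [518.5, -126.4, 157.4]
ee_rot: [-90.3, 0.2, -90.9]
force: [-4.8, -0.4, -3.4]
gripper_width: 27.7
avg pos [ 518.55 -126.44  157.39] sd [0.01 0.01 0.02] rot [-90.32   0.18 -90.91] F [-5.08 -0.96 -2.74] w 27.7 t 8.9 last [ 518.56 -126.43  157.38]
time_s: 9.2
ee_pos: [518.6, -126.6, 157.4]
ee_rot: [-90.5, 0.2, -90.9]
force: [-8.4, -1.9, -1.3]
gripper_width: 27.8
avg pos [ 518.63 -126.56  157.36] sd [0.01 0.   0.  ] rot [-90.48   0.17 -90.9 ] F [-7.78 -0.5  -0.86] w 27.8 t 9.3 last [ 518.63 -126.55  157.36]
```

```bash
python3 -m handwheel '[[0.5,[0,0,-0.07],0],[0.5,[0,0.15,-0.07],0],[0.5,[0,0.3,-0.07],0],[0.5,[0,0.45,-0.07],0],[0.5,[0,0.55,-0.07],0],[0.5,[0,0.55,-0.07],0]]'
python3 -c "
from h import *
avg(2)"
```

```text
time_s: 9.9
ee_pos: [518.0, -126.5, 151.5]
ee_rot: [-90.5, 0.2, -90.9]
force: [-0.1, 0.9, -4.6]
gripper_width: 27.7
avg pos [ 518.03 -126.5   151.67] sd [0.01 0.01 0.05] rot [-90.48   0.18 -90.9 ] F [-0.31  0.96 -3.79] w 27.6 t 10.0 last [ 518.04 -126.51  151.72]
```

```bash
python3 -m handwheel '[[0.5,[0,0.1,0],0],[0.5,[0,0.2,0],0],[0.5,[0,0.25,0],0],[0.5,[0,0.25,0],0]]'
python3 -c "
from h import *
avg(2)"
python3 -m handwheel '[[0.5,[0,0.1,0],0],[0.5,[0,0.12,0],0],[0.5,[0,0.12,0],0]]'
python3 -c "
from h import *
avg(2)"
```

```text
time_s: 10.4
ee_pos: [518.2, -126.1, 149.4]
ee_rot: [-90.5, 0.2, -90.9]
force: [-0.1, 2.1, -1.6]
gripper_width: 27.5
avg pos [ 518.18 -126.11  149.41] sd [0.01 0.02 0.01] rot [-90.45   0.21 -90.89] F [-0.35  2.01 -1.07] w 27.3 t 10.5 last [ 518.17 -126.14  149.4 ]
time_s: 10.8
ee_pos: [518.2, -125.6, 148.5]
ee_rot: [-90.4, 0.3, -90.9]
force: [-0.8, 4.4, 1.0]
gripper_width: 27.7
avg pos [ 518.18 -125.64  148.44] sd [0.   0.01 0.01] rot [-90.44   0.26 -90.88] F [-1.96  5.    1.53] w 27.7 t 10.9 last [ 518.18 -125.63  148.45]
```

```bash
python3 -m handwheel '[[0.5,[-0.05,-0.05,0],0],[0.5,[-0.1,-0.05,0],0],[0.5,[-0.1,-0.03,0],0]]'
python3 -c "
from h import *
avg(2)"
```

```text
time_s: 11.2
ee_pos: [518.2, -125.2, 148.6]
ee_rot: [-90.4, 0.2, -90.9]
force: [-0.7, 1.1, -0.7]
gripper_width: 27.6
avg pos [ 518.2  -125.19  148.66] sd [0.01 0.02 0.  ] rot [-90.44   0.2  -90.9 ] F [-1.08 -0.03 -1.13] w 27.6 t 11.3 last [ 518.19 -125.18  148.66]
```

```bash
python3 -m handwheel '[[2.9,[0,0,0],0],[3.3,[0,0,0],0],[4,[0,0,0],0],[5,[0,0,0],0],[6,[0,0,0],0],[6,[0,0,0],0]]'
python3 -c "
from h import *
avg(2)
cv2.imwrite('pics/s6.png',vision.grab_frame('side')[:,:,::-1]);crop('pics/s6.png','pics/s6c.png',260,80,360,190,5.4)"
```

```text
time_s: 11.9
ee_pos: [518.2, -125.2, 148.7]
ee_rot: [-90.4, 0.2, -90.9]
force: [0.1, 0.5, 0.4]
gripper_width: 59.0
avg pos [ 518.23 -125.18  148.69] sd [0.   0.01 0.01] rot [-90.44   0.2  -90.89] F [-0.72 -0.19 -0.24] w 60.2 t 12.0 last [ 518.23 -125.17  148.68]
```

View pics/s6c.png

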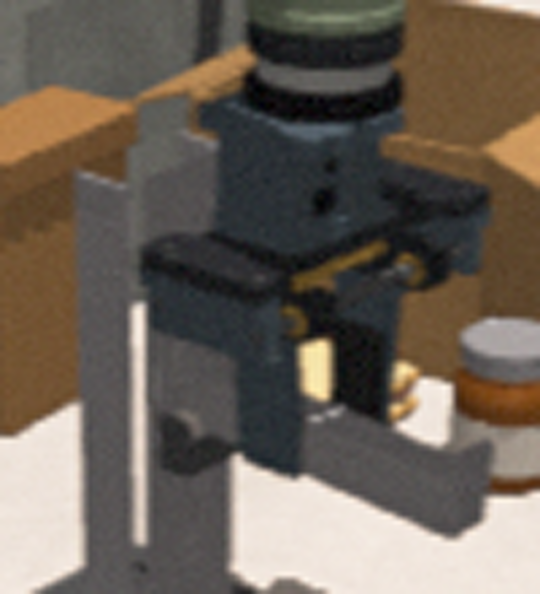

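The fingers are open and the arm hangs level on the rollers (beam 300–490, 410–530 in the crop). Next I raise the tool clear.

```bash
python3 -m handwheel '[[6,[0,-1,0],0],[6,[0,-3,0],0],[6,[0,-6,-0.3],0],[6,[0,-9.5,-0.5],0],[6,[0,-13,-0.5],0],[3,[0,-15.5,-0.5],0],[0,[0,-16.5,-0.5],0],[0,[0,-16.5,-0.5],0],[0,[0,-16.5,-0.5],0],[0,[0,-16.5,-0.5],0]]' 20
python3 -c "
from h import *
avg(2)
cv2.imwrite('pics/s7.png',vision.grab_frame('side')[:,:,::-1]);crop('pics/s7.png','pics/s7c.png',250,60,360,190,4.6)
cv2.imwrite('pics/t7.png',vision.grab_frame('top')[:,:,::-1]);crop('pics/t7.png','pics/t7c.png',325,80,425,220,4.2)
togo([581,-127,300],-90.9)"
```

```text
time_s: 13.05
ee_pos: [513.7, -125.5, 312.0]
ee_rot: [-90.6, 0.3, -90.9]
force: [0.1, -0.2, -0.4]
gripper_width: 22.7
avg pos [ 513.89 -125.58  312.18] sd [0.06 0.03 0.12] rot [-90.61   0.25 -90.9 ] F [-0.98 -0.43 -0.16] w 15.0 t 13.15 last [ 513.94 -125.61  312.3 ]
now [ 514.2 -125.6  312.8] [-90.54   0.23 -90.9 ] F [-0.5 -0.2  0.2] w 6.4 t 13.25 q [-15.  12.  85.   0.  84.  76.]
shift cm xyz [0.04 1.22 6.69] turn 0.0
```

View pics/s7c.png

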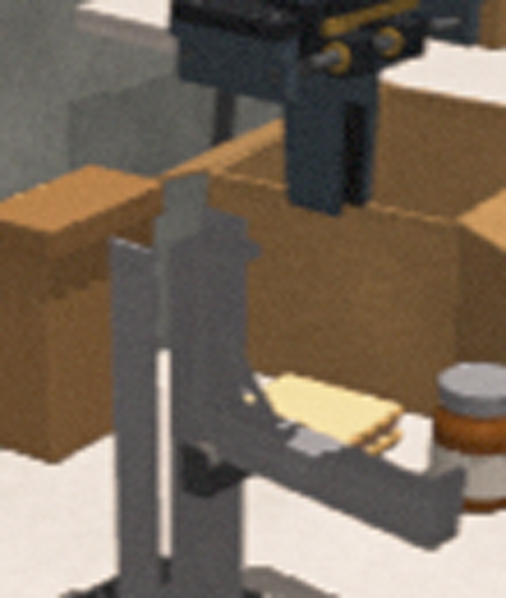

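View pics/t7c.png

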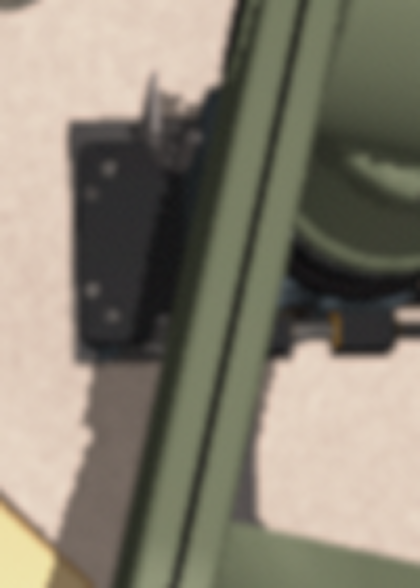

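```bash
python3 -m handwheel '[[0,[0,0,1],0],[0,[0,0.2,2.5],0],[0,[0,0.5,4.5],0],[0,[0.05,0.8,6],0],[0,[0.1,1.2,6.6],0],[0,[0.1,1.2,6.6],0],[0,[0.1,1.2,6.6],0]]' 20
python3 -c "
from h import *
avg(3)
cv2.imwrite('pics/s8.png',vision.grab_frame('side')[:,:,::-1]);crop('pics/s8.png','pics/s8c.png',250,60,360,190,4.6)
togo([580,-127,275],-90.9)"
```

```text
time_s: 13.95
ee_pos: [579.8, -127.6, 299.8]
ee_rot: [-90.6, 0.2, -90.9]
force: [-0.5, 0.1, -0.1]
gripper_width: 0.3
avg pos [ 579.66 -127.63  300.51] sd [0.01 0.01 0.18] rot [-90.53   0.23 -90.9 ] F [0.52 0.27 0.49] w 0.4 t 14.1 last [ 579.66 -127.63  300.7 ]
now [ 579.7 -127.7  300.8] [-90.5    0.22 -90.9 ] F [-0.5 -0.3  0.6] w 0.4 t 14.15 q [-14.  18.  78.   0.  85.  77.]
shift cm xyz [-0.06  2.58  0.05] turn -0.0
```

View pics/s8c.png

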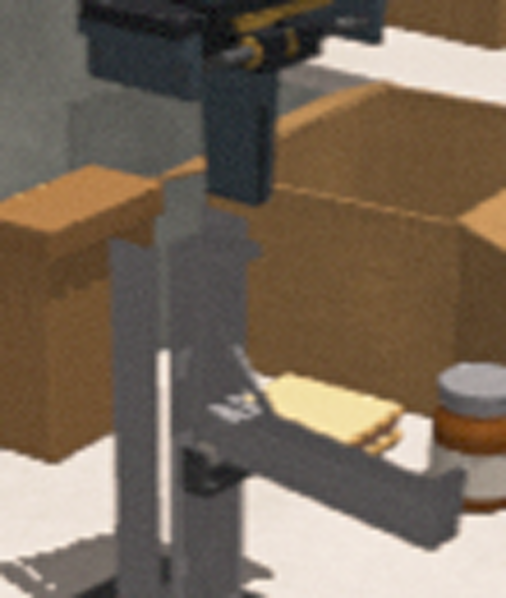

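```bash
python3 -m handwheel '[[0,[0,0.6,0],0],[0,[0,1.3,0],0],[0,[0,2,0],0],[0,[0,2.3,0],0],[0,[0,2.5,0],0],[0,[0,2.5,0],0]]' 20
python3 -c "
from h import *
avg(2)"
python3 -m handwheel '[[0,[0,0.1,0],0],[0,[0,0.2,0],0],[0,[0,0.3,0],0],[0,[0,0.4,0],0],[0,[0,0.4,0],0]]'
python3 -c "
from h import *
avg(2)"
```

```text
time_s: 14.75
ee_pos: [579.4, -127.5, 275.4]
ee_rot: [-90.5, 0.2, -90.9]
force: [0.0, 0.2, -0.2]
gripper_width: -0.1
avg pos [ 579.55 -127.57  275.81] sd [0.04 0.02 0.12] rot [-90.49   0.22 -90.9 ] F [0.18 0.01 0.33] w 0.3 t 14.85 last [ 579.59 -127.59  275.93]
time_s: 15.35
ee_pos: [579.7, -127.6, 272.5]
ee_rot: [-90.4, 0.2, -90.9]
force: [-0.7, 0.3, 3.2]
gripper_width: 0.4
avg pos [ 579.67 -127.57  272.5 ] sd [0.01 0.01 0.01] rot [-90.43   0.21 -90.9 ] F [-1.25  0.19  3.56] w 0.6 t 15.45 last [ 579.66 -127.57  272.49]
```

```bash
python3 -m handwheel '[[0,[0,0.1,0],0],[0,[0,0.2,0],0],[0,[0,0.3,0],0],[0,[0,0.3,0],0]]'
python3 -m handwheel '[[0,[0,0.1,0],0],[0,[0,0.2,0],0],[0,[0,0.3,0],0],[0,[0,0.3,0],0]]'
python3 -c "
from h import *
avg(2)"
```

```text
time_s: 15.85
ee_pos: [579.9, -127.7, 272.2]
ee_rot: [-90.2, 0.2, -90.9]
force: [-3.1, 0.7, 11.7]
gripper_width: 0.5
time_s: 16.25
ee_pos: [580.0, -127.9, 272.0]
ee_rot: [-90.1, 0.1, -90.9]
force: [-4.4, -0.3, 13.2]
gripper_width: 0.5
avg pos [ 579.99 -127.95  272.02] sd [0. 0. 0.] rot [-9.006e+01  9.000e-02 -9.091e+01] F [-4.37  0.06 13.9 ] w 0.8 t 16.35 last [ 579.99 -127.95  272.02]
```

```bash
python3 -m handwheel '[[0,[0,0.15,0],0],[0,[0,0.3,0],0],[0,[0,0.4,0],0],[0,[0,0.5,0],0],[0,[0,0.5,0],0]]'
python3 -c "
from h import *
avg(2)"
```

```text
time_s: 16.85
ee_pos: [580.5, -128.4, 271.6]
ee_rot: [-89.7, -0.0, -90.9]
force: [-5.9, -0.5, 20.2]
gripper_width: 0.5
avg pos [ 580.46 -128.42  271.59] sd [0.01 0.01 0.01] rot [-8.973e+01 -3.000e-02 -9.091e+01] F [-4.91  0.4  20.05] w 0.5 t 16.95 last [ 580.45 -128.4   271.58]
```

```bash
python3 -m handwheel '[[0,[0,0.2,-0.05],0],[0,[0,0.4,-0.05],0],[0,[0,0.6,-0.05],0],[0,[0,0.7,-0.05],0],[0,[0,0.7,-0.05],0]]'
python3 -c "
from h import *
avg(2)
cv2.imwrite('pics/s9.png',vision.grab_frame('side')[:,:,::-1]);crop('pics/s9.png','pics/s9c.png',250,60,360,190,4.6)"
```

```text
time_s: 17.45
ee_pos: [580.4, -128.7, 265.8]
ee_rot: [-89.6, -0.1, -90.9]
force: [-0.9, -0.2, 7.1]
gripper_width: 0.5
avg pos [ 580.41 -128.67  265.74] sd [0.01 0.   0.02] rot [-8.960e+01 -7.000e-02 -9.091e+01] F [-1.29  0.36  7.37] w 0.2 t 17.55 last [ 580.41 -128.67  265.72]
```

View pics/s9c.png

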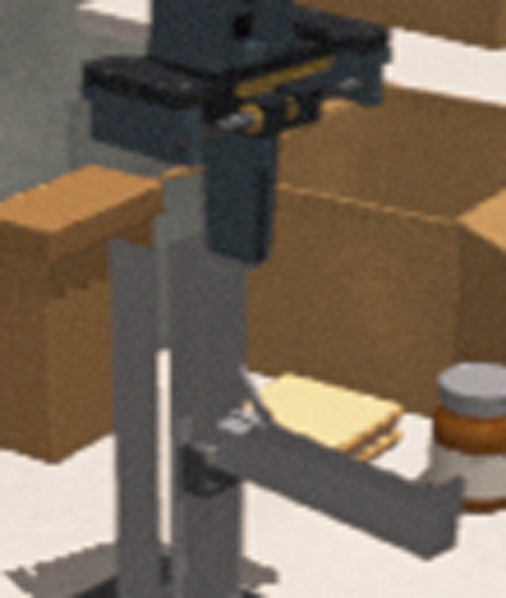

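It gave way at about 25 N and is now moving down. I press on towards home, where the flange should be near 260.

```bash
python3 -m handwheel '[[0,[0,0.1,0],0],[0,[0,0.2,0],0],[0,[0,0.3,0],0],[0,[0,0.4,0],0],[0,[0,0.5,0],0],[0,[0,0.5,0],0]]'
python3 -c "
from h import *
avg(2)"
python3 -m handwheel '[[0,[0,0.1,0],0],[0,[0,0.2,0],0],[0,[0,0.3,0],0],[0,[0,0.4,0],0],[0,[0,0.4,0],0]]'
python3 -c "
from h import *
avg(2)"
```

```text
time_s: 18.2
ee_pos: [580.3, -128.6, 259.9]
ee_rot: [-89.7, -0.1, -90.9]
force: [0.3, 0.1, -0.1]
gripper_width: 0.1
avg pos [ 580.27 -128.61  259.99] sd [0.01 0.02 0.03] rot [-8.967e+01 -5.000e-02 -9.091e+01] F [ 0.14 -0.21 -0.2 ] w 0.2 t 18.3 last [ 580.27 -128.63  260.03]
time_s: 18.8
ee_pos: [580.5, -128.6, 259.5]
ee_rot: [-89.5, -0.1, -90.9]
force: [-5.1, 0.6, 14.1]
gripper_width: 0.6
avg pos [ 580.46 -128.62  259.48] sd [0.   0.02 0.01] rot [-89.46  -0.1  -90.91] F [-3.78  0.72 13.27] w 0.2 t 18.9 last [ 580.46 -128.6   259.47]
```

```bash
python3 -m handwheel '[[0,[0,-0.3,0],0],[0,[0,-1.5,0],0],[0,[0,-3.5,0],0],[0,[0,-5.5,-1],0],[0,[0,-7,-4],0],[0,[0,-8,-8],0],[0,[-2,-8,-12],0],[0,[-2,-8,-15],0],[0,[-2,-8,-15],0]]'
python3 -m handwheel '[[0,[3,0,0],0],[0,[7,0,0],0],[0,[11,0,0],0],[0,[15,0,0],0],[0,[19,0,0],0],[0,[22,0,0],0],[0,[24,0,0],0],[0,[24,0,0],0]]'
python3 -c "
from h import *
cv2.imwrite('pics/s10.png',vision.grab_frame('side')[:,:,::-1]);crop('pics/s10.png','pics/s10c.png',190,80,340,240,3.7)
cv2.imwrite('pics/t10.png',vision.grab_frame('top')[:,:,::-1]);crop('pics/t10.png','pics/t10c.png',230,80,430,230,4)
avg(2)"
```

```text
time_s: 19.8
ee_pos: [427.0, -105.6, 339.2]
ee_rot: [-89.4, -0.1, -90.9]
force: [1.2, -0.3, -0.7]
gripper_width: 0.3
time_s: 20.6
ee_pos: [423.5, -347.8, 338.8]
ee_rot: [-89.5, -0.1, -91.1]
force: [0.5, 0.1, 0.1]
gripper_width: 0.2
avg pos [ 423.42 -344.57  339.8 ] sd [0.02 0.12 0.1 ] rot [-8.944e+01 -8.000e-02 -9.087e+01] F [0.04 0.02 0.78] w 0.7 t 20.8 last [ 423.4  -344.45  339.9 ]
```

View pics/s10c.png

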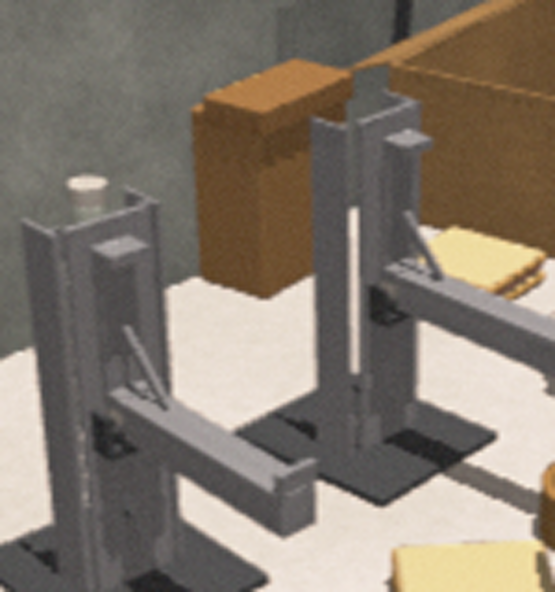

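View pics/t10.png

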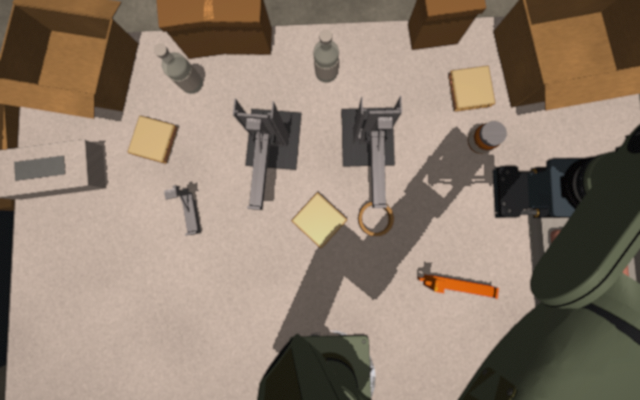

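```bash
python3 - <<'E'
from h import *
crop("pics/s10.png","pics/s11a.png",270,95,350,185,7)
im=cv2.imread("pics/s11a.png")
a=np.radians(-.9);X=np.array([np.cos(a),np.sin(a),0]);Y=np.array([-np.sin(a),np.cos(a),0]);S=np.array([601,-127.3,130])
for x,y,z in((-22,14,130),(0,14,130),(0,-14,130),(-22,-14,130),(-18,14,30),(-18,14,0),(-100,14,0),(-100,14,30)):
    p=proj("side",S+x*X+y*Y+[0,0,z]); q=(p-[270,95]+.5)*7-.5; cv2.circle(im,tuple(int(round(v)) for v in q),3,(0,0,255),1)
cv2.imwrite("pics/s11.png",im[:600])
E
```

```text
(no output)
```

View pics/s11.png

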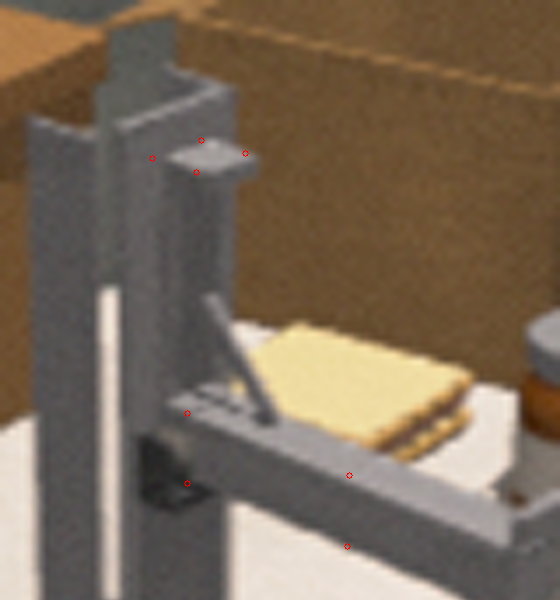

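```bash
python3 -c "
from workcell import job
print(job.job_done())"
```

```text
the job is handed in; nothing more can be done
None
```

The loose long arm is now hung on the bare (right-hand) post. Both claws are hooked in the upper slots and its head is snapped through the roller catch. I handed the job in at about 21 s, with the gripper empty and well clear.

- **Hooking:** the mating face met the post's sheet at tool x = 518.5 mm, against about 518 predicted. The head met the rollers about 12.5 mm above home. I moved the tool about 1 mm sideways to centre it before letting go.
- **Pressing:** with closed fingers on the flange it had not given way at 20 N. It snapped through on the next press, towards about 25 N, a little above the stated 10–16 N. The flange then stopped hard at z = 259.5 mm (nominal 260) under about 13 N.
- **Last checks:** in both cameras the arm sits level and looks the same as the arm on the other post. The short arm and the orange look-alike have not moved.
- **One disagreement:** in the side camera the flange corners appear about 2 pixels (roughly 3 mm) to the right of where I predicted. The beam lines up there, so I put this down to calibration error and trusted the touch height.

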